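Refit the return spring on the charging cradle's button rod

ROBOT

A 6-joint arm with a two-finger parallel gripper is mounted at the origin on the work surface. World frame = base frame: x ahead of the robot, y to its left, z up, the work surface at z = 0. Lengths are in m, angles in rad, forces in N, time in s.
With the tool pointing down it reaches from about 0.225 to 0.875 m from the base axis. Payload 3.4 kg.
Tool frame: the origin (TCP) lies at the very end of the fingers, on their centre line; the grasp point (between the pads) lies 19 mm behind it; z points along the fingers, y is the direction in which the jaws open and shut (so a half turn about z gives the same grasp; the last joint's range is limited). The gripper opens to 85 mm and grips with 20 to 120 N. Pads are 22 mm wide; open, the fingers measure 114 mm over their backs; the gripper's body (76 mm by 85 mm) begins 54 mm behind the grasp point. The pads swing forward as they close: fully open they stand 13 mm farther back than shut.
Start: joints at [1.084, 0.276, 1.505, -0, 1.361, -0.121], TCP at [0.206, 0.537, 0.231] pointing down, gripper open.
Joint ranges: [-2.89, 2.89], [-0.75, 2.08], [0.22, 2.7], [-1.18, 4.32], [0.11, 2.71], [-2.7, 2.7]. Speed limits (rad/s): [2.57, 2.57, 3.14, 3.14, 3.14, 3.14].

INTERFACE

Orientations are given as a unit quaternion [w, x, y, z].
In Python, from rig import get_state, get_image, calibration, sign_off gives the robot as it stands. The module is installed in compiled form; this text tells all that it offers.
- The arm moves only by the tool drive_tool, never from a script. Its argument "targets" is one flat list of numbers, 7 for each row, row after row: the turn, a rotation vector about the tool's x, y, z in degrees, then the shift along the tool's x, y, z in mm, then the opening, from 0 (shut) to 1 (fully open). In form: [wx, wy, wz, tx, ty, tz, fingers, wx, wy, wz, tx, ty, tz, fingers, ...]. A call has 1 to 12 rows; each row shifts and turns the commanded pose from where the row before left it, along the tool's axes as they then stand; what a row does not reach is not made up. A row lasts 1/8 s, in which the tool goes at most 62.5 mm and 10.7 degrees, less where a joint would pass 70% of its speed; a pose out of reach is approached as far as the arm can. A call is refused whole if a number of a shift passes 62.5 or a number of a turn 10.7, either way. A call with a gripper value outside its range is refused whole. The fingers move at their own pace and stop on an object; "grip_force" is the grip in N (left out, the last holds). Time passes only in rows, so rows that do not move let the fingers close. It gives the time, the measured TCP pose, the force and the opening at its end, in the units of the state.
- get_state(): the state, without advancing time (a new reading comes with each control period).
- get_image(name): name is "scene" or "top" or "wrist"; returns the picture (480x640x3 uint8, red, green, blue); there is no depth.
- calibration(name): a dict with "mtx" (3x3 intrinsics, pixels), "world_to_cam" (4x4, takes a point from world to camera coordinates); the wrist camera has in their place "hand_eye" (4x4, takes a point from camera to tool coordinates, whose origin is the TCP and whose axes are the flange's). Camera axes: x right, y down, z forward; pixel columns grow to the right and rows downward; lengths in m; the calibration is good to about 2 mm. A picture is of the moment at which its call begins: read the wrist's pose just before it. calibration takes no time and is no camera call.
- sign_off(): hands the job in, once; it reports no verdict.
The state is a dict: "clock": time; "qpos": joint angles; "qd": joint speeds; "effort": joint torques, N m; "position": TCP position; "ee_rot": TCP orientation; "contact_force": force on the tool from outside, world axes, zero at the start; "moment": the same for the moment, N m; "width": finger opening in m.
Only numpy, scipy, OpenCV 4.12 (cv2) and the standard library are available. Lean on these libraries where they do the work, as an engineer would, in place of code of your own. Each camera call takes 0.05 s, during which the arm holds its last target.

TASK

Lift the compression spring off the dowel of the wooden stand and thread it, narrow end first, over the steel rod of the charging cradle until it is fully home on the cradle's top, then let go of it. Whenever its narrow end coil snags on one of the rod's two side lugs, do not force it: press only lightly and twist the spring a little until the gap in the coil finds the lug and the spring drops past. Leave the egg cup, the black dispenser and the loose button cap where they are.

Things in the scene. Friction and masses are not known exactly. Their poses are not given: they have to be found in the camera images.
- spring_center (a point): Steel compression spring, 46 mm tall, about 37 g, upright on the wooden stand, narrow end down around a dowel 10 mm thick and 10 mm high. Point: on the axis, half-way up (23 mm above its lower end); z up. Wire 3 mm. Body coils (from 13 mm above the lower end to the top) 35 mm outside diameter: grip these, fingers closing along the spring's y, clear of the tail at +x.
- spring_end (a point): Lower end of the spring's axis (with the foot not compressed). The narrow end coil there is flat, 14.5 mm inside, 20.6 mm outside; it is open over a gap of 54 deg (5 mm clear between the wire ends) centred on the spring's +x. Above it one coil 32 mm outside. This foot is springy along the axis: it yields from 1 N, then 1 mm per N, up to 7 mm (8 N), then is solid.
- spring_tail (a point): End of the straight wire tail that sticks out horizontally at the top of the spring, 28 mm from its axis, 44.5 mm above its lower end, in the spring's +x direction: straight above the gap of the end coil. When the spring is pressed on a lug and turned, the foot drops by itself as the gap comes over the lug, and the upward force on the tool vanishes.
- rod_seat (a point): Where the axis of the upright steel rod meets the flat top of the white charging cradle (fixed, 24 mm high, 150 mm in x from -53 to +97 mm of here, 112 mm in y; two black wells in its top at +x). Axes: the cradle's, z up. Spring home: end coil resting flat here, spring centre 23 mm above; where its tail points does not matter. Never press the cradle with more than 15 N.
- rod_tip (a point): Top of the rod, 50 mm above the cradle's top, axes as the cradle's. Rod 12 mm thick, its last 7 mm tapering to 5 mm. Two lugs stick out of it, 3 mm wide, 3 mm thick in height, reaching 11 mm from the axis. Only the end coil's gap passes them (gap centre within about 7 deg, some more with the play of the lug); the wider coils clear them. Their exact angles and heights vary.
- cradle: The charging cradle; origin on the rod's axis at the worktop. Each lug points somewhere within 46 deg either side of its +x, the two independently of each other (they may line up or lie apart either way); the upper one's middle is 33 to 39 mm above the cradle's top, the lower one's 17 to 23 mm. Find them by feel.
- stand: Fixed wooden hearing-aid stand: base 150 mm (x, from -45 to +105 mm of the origin) by 80 mm, 16 mm high, with the spring's dowel at its origin (origin on the worktop) and a T-shaped upright 67 mm high and 70 mm wide at x = +85 mm.
- egg_cup: Empty white ceramic egg cup, loose, 50 mm wide, 62 mm high; origin at the centre of its underside. Bystander.
- dispenser: Black plastic wax-guard dispenser, loose, lying flat, 75 x 34 x 17 mm; origin at the centre of its underside. Bystander.
- button_cap: White plastic press-button cap, loose, 44 mm wide, 16 mm high, lying on the worktop; origin at the centre of its underside. Bystander (it goes on later).
There are look-alikes about, which are no part of the job. Leave any orange or red look-alike of the cradle alone.

How it is judged:
On the way, in this order (a step that is already met when the one before it is completed fails the run):
1. the spring has been lifted off the dowel (distance of spring_center from where it was at the start of the episode above 0.05 m), for 0.1 s.
2. the spring's end coil is round the rod, narrow end down (horizontal distance between spring_center and rod_seat below 0.006 m and z of spring_center in the frame of rod_seat between 0.03 and 0.069 m and angle between the z axis of spring_center and the z axis of rod_seat, either way round below 0.25 rad), for 0.1 s.
At the end, for the whole second after the job is handed in: The spring stands on the rod, narrow end down, fully home and let go: its centre within 4 mm of the rod's axis and 20 to 25.5 mm above the cradle's top, upright within 0.1 rad, at rest (horizontal distance between spring_center and rod_seat below 0.004 m and z of spring_center in the frame of rod_seat between 0.02 and 0.0255 m and angle between spring_center's own z axis and vertical below 0.1 rad); the robot touches nothing.
It fails at once if the cradle, its rod or lugs are pressed with more than 15 N (contact force between anything else and cradle above 15 N).
It fails at once if the egg cup is moved more than 15 mm or tipped (distance of egg_cup from where it was at the start of the episode above 0.015 m or angle between egg_cup's own z axis and vertical above 0.3 rad).
It fails at once if the dispenser is moved more than 15 mm (distance of dispenser from where it was at the start of the episode above 0.015 m).
It fails at once if the button cap is moved more than 15 mm (distance of button_cap from where it was at the start of the episode above 0.015 m).
It also fails if it takes over 72 s, if anything falls off the work surface, if the arm or the gripper's body presses on something with over 40 N, if the wrist force passes 120 N, or if a joint passes its speed limit or range.

## Working session

There is one attempt and no reset: what is moved stays moved. The work goes in short steps, Python scripts to look and compute and a tool call to move; the robot and the scene stay as the last step left them, time stands still between calls to the robot, and variables do not carry over. Pictures are saved under pics/ and viewed, and the job is handed in when it is done.

Besides the shell and the picture viewer there is one more tool, called as name(argument=value, ...), one argument or row to a line, values as JSON. drive_tool: Moves the arm, as the interface text tells. Its arguments: {"type":"object","properties":{"targets":{"type":"array"},"grip_force":{"type":"number"}},"required":["targets"]}

```bash
mkdir -p pics
cat > h.py <<'E'
import numpy as np, cv2
from rig import *
def save(n,f):
    im=get_image(n); cv2.imwrite('pics/'+f,im[:,:,::-1]); return im
def ray(cal,uv):
    K=np.array(cal['mtx']);W=np.array(cal['world_to_cam']);R=W[:3,:3];t=W[:3,3]
    d=R.T@np.linalg.solve(K,[uv[0],uv[1],1.]);return -R.T@t,d
def onz(cal,uv,z):
    o,d=ray(cal,uv);return o+d*(z-o[2])/d[2]
def proj(cal,p):
    K=np.array(cal['mtx']);W=np.array(cal['world_to_cam']);c=W[:3,:3]@p+W[:3,3];c=K@c;return c[:2]/c[2]
def tri(c1,u1,c2,u2):
    o1,d1=ray(c1,u1);o2,d2=ray(c2,u2);A=np.stack([d1,-d2],1);s=np.linalg.lstsq(A,o2-o1,rcond=None)[0]
    a=o1+d1*s[0];b=o2+d2*s[1];return (a+b)/2,np.linalg.norm(a-b)
E
python3 - <<'E'
from h import *
print(get_state())
save('scene','s0.png');save('top','t0.png');save('wrist','w0.png')
for n in('scene','top','wrist'):print(n,calibration(n))
E
```

```text
{'clock': 0.0, 'qpos': array([ 1.08397044e+00,  2.76588366e-01,  1.50615580e+00,  2.48349220e-06,
        1.36065540e+00, -1.20966209e-01]), 'qd': array([-9.72255362e-04, -1.77869833e-03, -7.49315218e-04,  1.06127037e-03,
       -2.13589269e-03,  5.03734923e-05]), 'effort': array([-3.67476692e-03, -4.16766322e+01, -2.45804822e+01, -4.06771605e-04,
        1.10192323e-02, -1.53122937e-05]), 'position': array([0.20544634, 0.53648279, 0.23043444]), 'ee_rot': array([-2.71507899e-04,  1.81911483e-01,  9.83314495e-01, -8.61691775e-04]), 'contact_force': array([-0.14282612,  0.67735747, -0.4650285 ]), 'moment': array([-0.04263253,  0.02193364,  0.00962557]), 'width': 0.08513687155219596}
scene {'mtx': array([[537.51707937,   0.        , 311.60710462],
       [  0.        , 537.51707937, 234.49061502],
       [  0.        ,   0.        ,   1.        ]]), 'world_to_cam': array([[-0.27899884,  0.96002781, -0.0225    ,  0.04092813],
       [ 0.6441726 ,  0.16972701, -0.74581124, -0.25599448],
       [-0.71218068, -0.22257435, -0.66577725,  1.33456198],
       [ 0.        ,  0.        ,  0.     
[... 272 characters left out ...]
[-0.99619887,  0.00612904, -0.08689216,  0.46753206],
       [ 0.08700259,  0.02093717, -0.99598804,  0.99303733],
       [ 0.        ,  0.        ,  0.        ,  1.        ]])}
wrist {'mtx': array([[353.04025475,   0.        , 325.15189684],
       [  0.        , 353.04025475, 242.67581944],
       [  0.        ,   0.        ,   1.        ]]), 'hand_eye': array([[ 1.52490236e-03, -9.47996323e-01, -3.18277626e-01,
         8.35148503e-02],
       [ 9.99998801e-01,  1.36033276e-03,  7.39323344e-04,
        -8.40246884e-04],
       [-2.67912332e-04, -3.18278371e-01,  9.47997261e-01,
        -1.42613681e-01],
       [ 0.00000000e+00,  0.00000000e+00,  0.00000000e+00,
         1.00000000e+00]])}
```

View pics/s0.png

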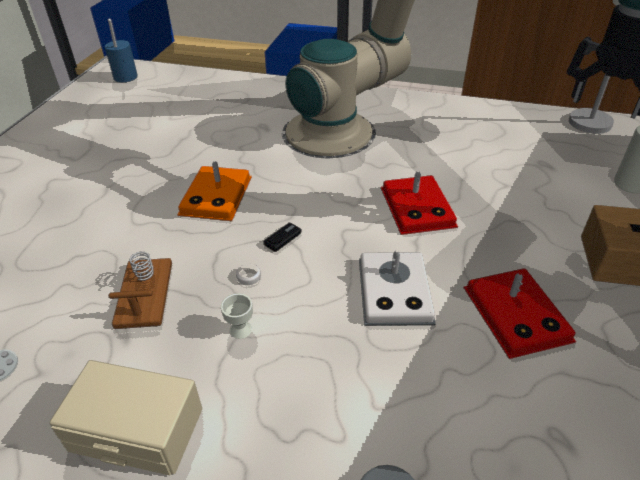

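View pics/t0.png

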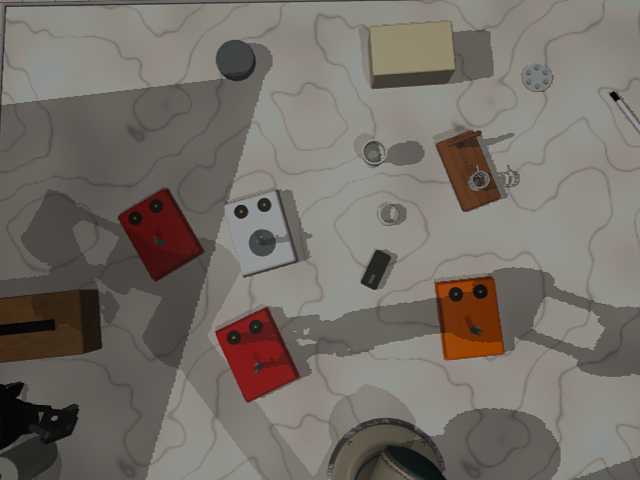

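View pics/w0.png

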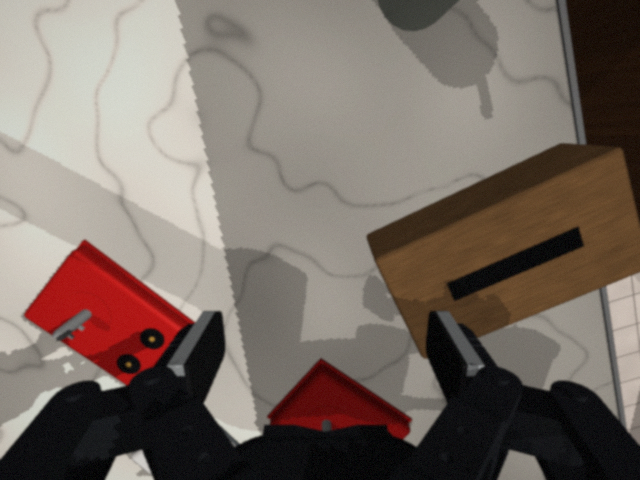

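The scene shows the stand with the spring (scene 142,266; top 479,180), the white cradle (scene 396,285; top 262,235), the cup, cap and dispenser between them, plus red and orange decoys. I'll zoom in next.

Run:
```python
import cv2
s=cv2.imread('pics/s0.png');t=cv2.imread('pics/t0.png')
def c(im,x,y,w,h,f,n):
    cv2.imwrite('pics/'+n,cv2.resize(im[y:y+h,x:x+w],None,fx=f,fy=f,interpolation=cv2.INTER_CUBIC))
c(s,90,235,100,100,6,'a1.png');c(t,425,120,100,100,6,'a2.png')
c(s,350,235,100,100,6,'a3.png');c(t,215,180,100,100,6,'a4.png')
```

```text
(no output)
```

View pics/a1.png

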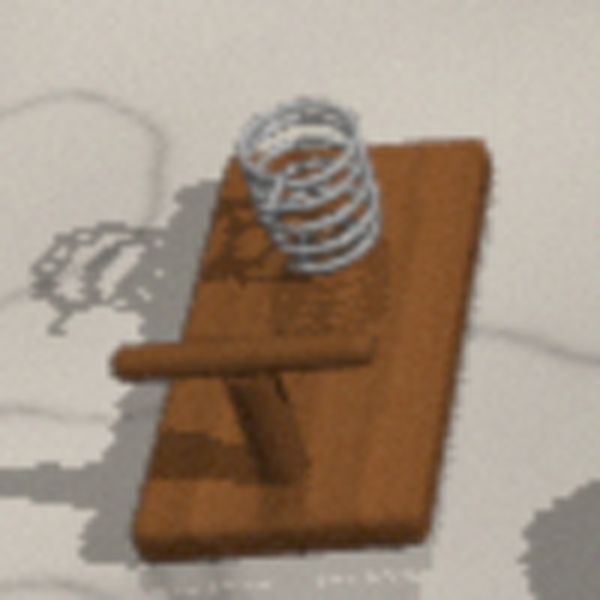

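View pics/a2.png

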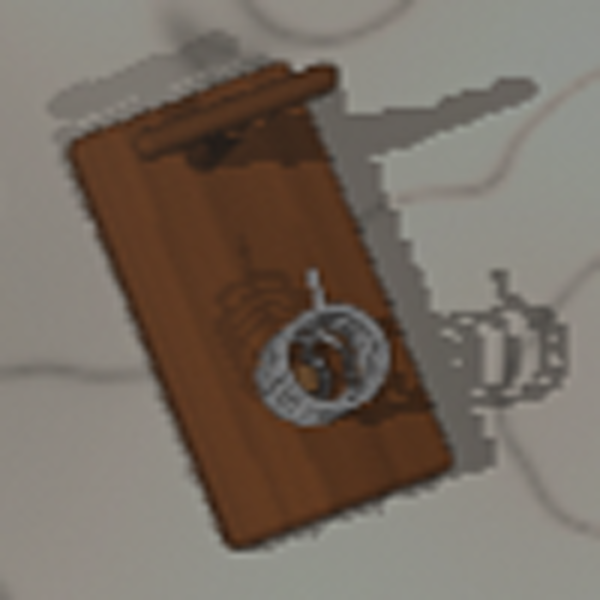

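View pics/a3.png

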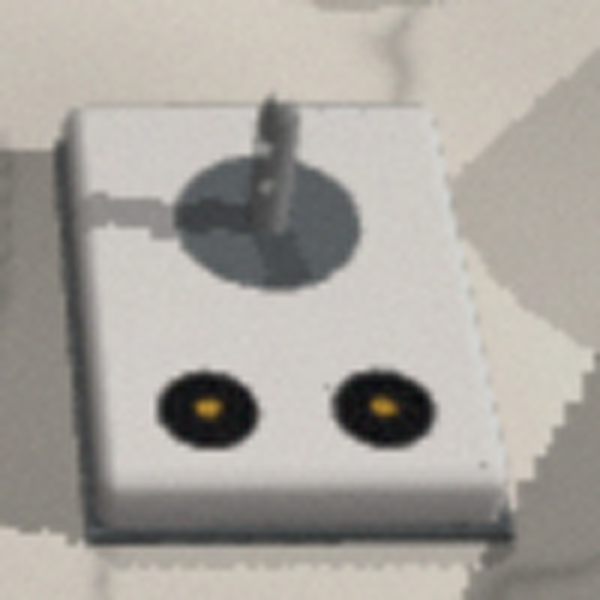

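View pics/a4.png

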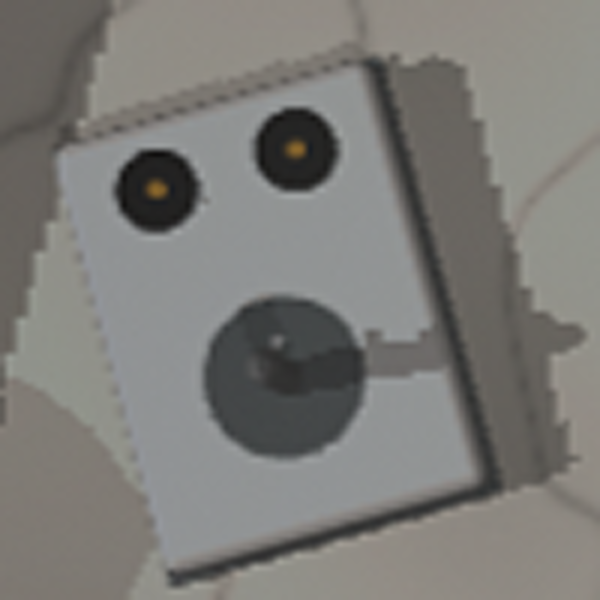

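Run:
```python
from h import *
S=calibration('scene');T=calibration('top')
f=lambda x,y,ox,oy:((x+.5)/6-.5+ox,(y+.5)/6-.5+oy)
print('springtop',tri(S,f(299,140,90,235),T,f(333,358,425,120)))
print('tail top',onz(T,f(313,270,425,120),.0605),'ctr',onz(T,f(333,358,425,120),.0605))
print('disc',tri(S,f(267,223,350,235),T,f(284,376,215,180)), onz(T,f(284,376,215,180),.024),onz(S,f(267,223,350,235),.024))
w=[(157,189),(296,149)]
W=[onz(T,f(*p,215,180),.024) for p in w];print('wells',W)
W2=[onz(S,f(*p,350,235),.024) for p in [(209,408),(384,408)]];print(W2)
# stand corners top face z=.016
P=[onz(T,f(*p,425,120),.016) for p in [(75,145),(235,548),(452,465),(288,62)]];print('stand',np.round(P,4))
print('tip',tri(S,f(272,100,350,235),T,f(258,366,215,180)))
def cyl(n,off,uvs): pass
cup=onz(T,(374,153),.062);print('cup',cup,'cap',onz(T,(390,214),.016),'disp',onz(T,(376,270),.017))
```

```text
springtop (array([ 0.57677273, -0.18161012,  0.05948395]), np.float64(0.0009901094371398927))
tail top [ 0.60490581 -0.17536191  0.0605    ] ctr [ 0.57634416 -0.18085002  0.0605    ]
disc (array([0.46107456, 0.241969  , 0.02299464]), np.float64(0.0005776197195700285)) [0.46093484 0.24210606 0.024     ] [0.46216264 0.24178097 0.024     ]
wells [array([0.52350803, 0.28483288, 0.024     ]), array([0.53657369, 0.23861027, 0.024     ])]
[array([0.53614745, 0.23842625, 0.024     ]), array([0.52373394, 0.28448651, 0.024     ])]
stand [[ 0.6586 -0.1095  0.016 ]
 [ 0.5217 -0.1592  0.016 ]
 [ 0.549  -0.2316  0.016 ]
 [ 0.6864 -0.1814  0.016 ]]
tip (array([0.46070929, 0.24121457, 0.07193795]), np.float64(0.0041602320758234975))
cup [0.62906629 0.02110379 0.062     ] cap [ 0.51659402 -0.01266644  0.016     ] disp [0.40514219 0.01671403 0.017     ]
```

drive_tool(
  targets=[0,0,-10.6,0,0,0,1,0,0,-10.6,0,0,0,1,0,0,-10.6,0,0,0,1,0,0,0,0,0,0,1],
)

```text
clock: 0.65
position: [0.2056, 0.5368, 0.231]
ee_rot: [-0.0, -0.093, 0.996, -0.0]
contact_force: [-0.1, -0.1, -0.3]
width: 0.0851
```

```bash
cat >> h.py <<'E'
from scipy.spatial.transform import Rotation as Ro
def pose():
    s=get_state();q=s['ee_rot'];R=Ro.from_quat([q[1],q[2],q[3],q[0]]).as_matrix();return np.array(s['position']),R,s
def go(p):
    x,R,s=pose();d=R.T@(np.array(p)-x)*1000
    print('t',round(s['clock'],2),'pos',np.round(x*1000,1),'yaw_y',round(np.degrees(np.arctan2(R[1,1],R[0,1])),2),'tilt',np.round(R[:2,2],4),'F',np.round(s['contact_force'],2),'w',round(s['width']*1e3,1),'q6',round(s['qpos'][5],3));print('shift mm',np.round(d,1))
E
python3 - <<'E'
from h import *
go([.5766,-.1812,.13])
E
```

```text
t 0.65 pos [205.6 536.8 231. ] yaw_y 100.71 tilt [-0.0003 -0.0006] F [-0.11 -0.05 -0.34] w 85.1 q6 -0.674
shift mm [-231.1 -774.4  101.3]
```

drive_tool(
  targets=[0,0,0,-17,-58,0,1,0,0,0,-17,-58,0,1,0,0,0,-17,-58,0,1,0,0,0,-17,-58,0,1,0,0,0,-17,-58,0,1,0,0,0,-17,-58,0,1,0,0,0,-17,-58,0,1,0,0,0,-17,-58,0,1,0,0,0,-17,-58,0,1,0,0,0,-17,-58,0,1,0,0,0,-17,-58,0,1,0,0,0,-17,-58,0,1],
)

```text
clock: 2.15
position: [0.5376, -0.1101, 0.2313]
ee_rot: [0.0, -0.092, 0.996, 0.0]
contact_force: [0.6, 1.2, 0.7]
width: 0.0856
```

drive_tool(
  targets=[0,0,0,-13,-39,20,1,0,0,0,-13,-39,20,1,0,0,0,0,0,30,1,0,0,0,0,0,30,1,0,0,0,0,0,0,1],
)

```text
clock: 2.78
position: [0.5753, -0.1793, 0.1287]
ee_rot: [-0.003, -0.093, 0.996, 0.002]
contact_force: [0.1, 0.6, 1.0]
width: 0.0854
```

Run:
```python
from h import *
go([.5766,-.1812,.033])
save('wrist','w1.png');save('top','t1.png')
```

```text
t 2.77 pos [ 575.3 -179.3  128.7] yaw_y 100.69 tilt [-0.0057  0.0026] F [0.09 0.58 0.95] w 85.4 q6 -2.175
shift mm [-1.5 -2.5 95.7]
```

View pics/w1.png

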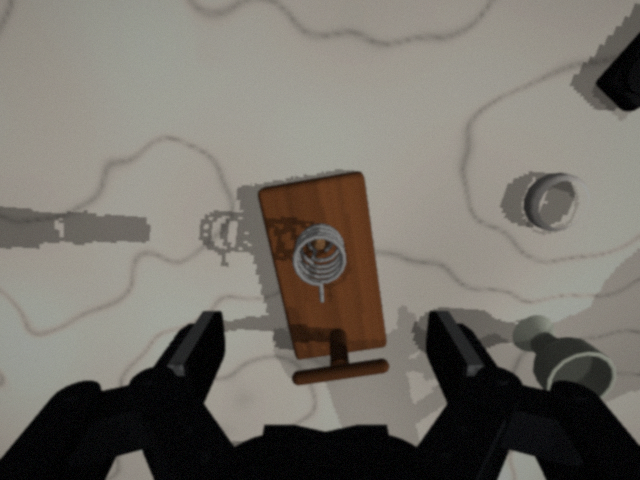

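The wrist view shows the spring (about 320,255) roughly between the jaws, with its tail at (322,300) along the tool's −x. I'll zoom to measure it.

Run:
```python
import cv2
s=cv2.imread('pics/w1.png');cv2.imwrite('pics/a5.png',cv2.resize(s[210:310,270:370],None,fx=6,fy=6,interpolation=cv2.INTER_CUBIC))
```

```text
(no output)
```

View pics/a5.png

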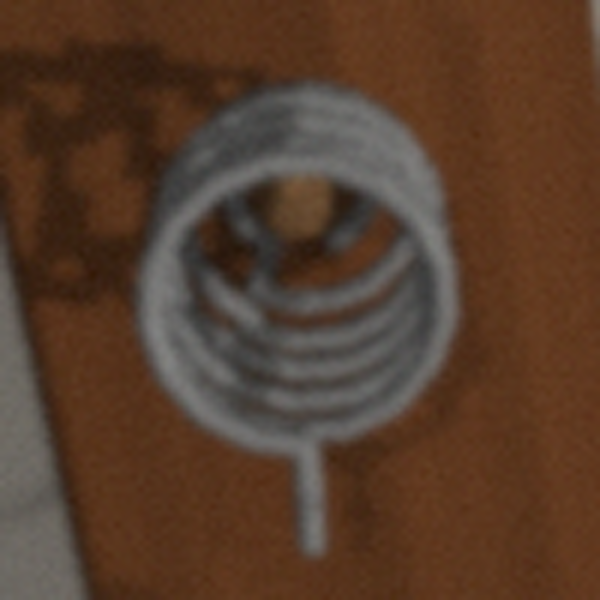

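```bash
cat >> h.py <<'E'
def wray(uv,z,x=None,R=None):
    if x is None: x,R,_=pose()
    c=calibration('wrist');H=np.array(c['hand_eye']);d=np.linalg.solve(np.array(c['mtx']),[uv[0],uv[1],1.])
    o=x+R@H[:3,3];d=R@H[:3,:3]@d;return o+d*(z-o[2])/d[2]
E
python3 - <<'E'
from h import *
f=lambda x,y:((x+.5)/6-.5+270,(y+.5)/6-.5+210)
a=wray(f(299,303),.0605);b=wray(f(313,552),.0605);print(a,b,np.degrees(np.arctan2(*(b-a)[1::-1])),np.linalg.norm(b-a))
print('dowel',wray(f(302,207),.026))
go([a[0],a[1],.033])
E
```

```text
[ 0.57832987 -0.18338158  0.0605    ] [ 0.60768149 -0.176307    0.0605    ] 13.551441936949214 0.030192171401747358
dowel [ 0.57911935 -0.18339536  0.026     ]
t 2.88 pos [ 577.6 -180.   131.8] yaw_y 100.76 tilt [ 0.0006 -0.0001] F [ 0.5   0.34 -0.78] w 85.8 q6 -2.176
shift mm [-0.1 -3.4 98.8]
```

Run:
```python
from h import *
go([0,0,0])
s=save('wrist','w2.png')
go([0,0,0])
s=s[:,:,::-1];cv2.imwrite('pics/a6.png',cv2.resize(s[210:310,270:370],None,fx=6,fy=6,interpolation=cv2.INTER_CUBIC))
```

```text
t 2.88 pos [ 577.6 -180.   131.8] yaw_y 100.76 tilt [ 0.0006 -0.0001] F [ 0.5   0.34 -0.78] w 85.8 q6 -2.176
shift mm [533.9 284.7 131.5]
t 2.92 pos [ 578.1 -180.2  132.6] yaw_y 100.79 tilt [ 0.0021 -0.0008] F [-0.17 -0.12  0.53] w 85.7 q6 -2.176
shift mm [534.4 285.4 131.2]
```

View pics/a6.png

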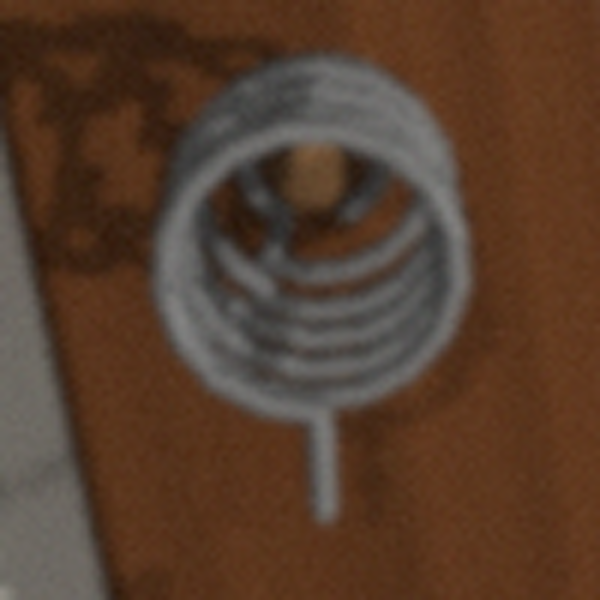

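Run:
```python
from h import *
f=lambda x,y:((x+.5)/6-.5+270,(y+.5)/6-.5+210)
x,R,s=pose();x=np.array([.5777,-.18,.1319]);R=Ro.from_quat([-.0,0,0,1]).as_matrix() if 0 else R
# ideal vertical orientation, yaw 100.76
y=np.radians(100.76);Y=np.array([np.cos(y),np.sin(y),0]);Z=np.array([0,0,-1.]);R=np.stack([np.cross(Y,Z),Y,Z],1)
a=wray(f(313.5,272),.0605,x,R);b=wray(f(327,520),.0605,x,R);print(a,b,np.degrees(np.arctan2(*(b-a)[1::-1])),np.linalg.norm(b-a))
print('dowel',wray(f(316,180),.026,x,R))
go([a[0],a[1],.033])
```

```text
[ 0.57463584 -0.18245079  0.0605    ] [ 0.60356441 -0.17545445  0.0605    ] 13.595841738540528 0.02976257758625553
dowel [ 0.5754379  -0.18228872  0.026     ]
t 2.92 pos [ 578.1 -180.2  132.6] yaw_y 100.79 tilt [ 0.0021 -0.0008] F [-0.17 -0.12  0.53] w 85.7 q6 -2.176
shift mm [ 4.  -1.5 99.6]
```

drive_tool(
  targets=[0,0,-2.2,1.5,-1.5,25,1,0,0,0,0,0,20,1,0,0,0,0,0,10,1,0,0,0,0,0,0,1,0,0,0,0,0,0,1],
)

```text
clock: 3.55
position: [0.5769, -0.182, 0.0775]
ee_rot: [0.001, -0.114, 0.994, -0.001]
contact_force: [0.7, -0.0, 0.2]
width: 0.0855
```

Run:
```python
from h import *
go([.576,-.182,.033])
s=save('wrist','w3.png')
```

```text
t 3.55 pos [ 576.9 -182.    77.5] yaw_y 103.04 tilt [ 0.0021 -0.0008] F [ 0.7  -0.    0.23] w 85.5 q6 -2.219
shift mm [ 0.9  0.2 44.5]
```

View pics/w3.png

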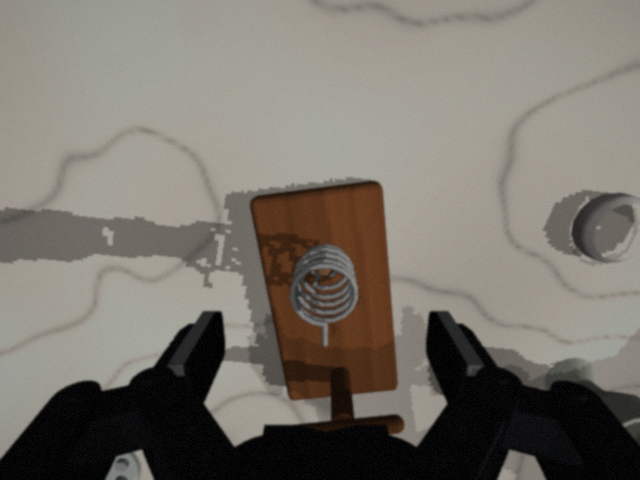

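drive_tool(
  targets=[0,0,0,0.5,0,22,1,0,0,0,0,0,22,1,0,0,0,0,0,0,1,0,0,0,0,0,0,0.3,0,0,0,0,0,0,0.3,0,0,0,0,0,0,0.3,0,0,0,0,0,0,0.3,0,0,0,0,0,0,0.3],
  grip_force=30,
)

```text
clock: 4.6
position: [0.576, -0.182, 0.0327]
ee_rot: [0.001, -0.114, 0.994, -0.0]
contact_force: [0.2, -0.5, 1.6]
width: 0.0331
```

drive_tool(
  targets=[0,0,0,0,0,0,0,0,0,0,0,0,0,0],
)

```text
clock: 4.85
position: [0.5759, -0.182, 0.0325]
ee_rot: [0.0, -0.114, 0.994, -0.0]
contact_force: [0.4, -0.1, 1.9]
width: 0.0332
```

Run:
```python
from h import *
go([.576,-.182,.2])
s=save('wrist','w4.png')
```

```text
t 4.85 pos [ 575.9 -182.    32.5] yaw_y 103.04 tilt [ 0.0009 -0.0003] F [ 0.4  -0.13  1.85] w 33.2 q6 -2.22
shift mm [-2.000e-01 -1.000e-01 -1.675e+02]
```

View pics/w4.png

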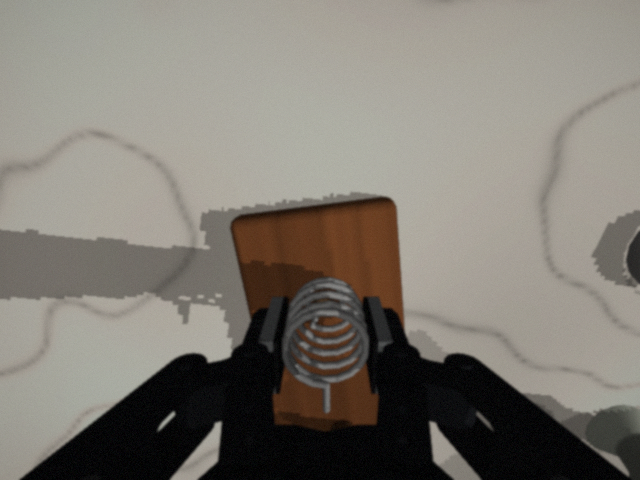

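drive_tool(
  targets=[0,0,0,0,0,-10,0,0,0,0,0,0,-30,0,0,0,0,0,0,-40,0,0,0,0,0,0,-30,0,0,0,0,2,30,0,0,0,0,0,2,50,0,0,0,0,0,2,55,0,0,0,0,0,2,55,0,0,0,0,0,2,55,0,0,0,0,0,2,55,0,0,0,0,0,2,55,0,0,0,0,0,2,30,0,0],
)

```text
clock: 6.4
position: [0.4713, 0.1919, 0.1426]
ee_rot: [-0.001, -0.115, 0.993, 0.0]
contact_force: [0.8, -0.3, -0.8]
width: 0.0329
```

drive_tool(
  targets=[0,0,0,1,25,0,0,0,0,0,0,15,0,0,0,0,0,0,0,0,0,0,0,0,0,0,0,0,0,0,0,0,0,0,0],
)

```text
clock: 7.02
position: [0.4633, 0.2275, 0.1423]
ee_rot: [-0.0, -0.113, 0.994, -0.0]
contact_force: [-0.7, 0.8, -0.7]
width: 0.0332
```

Run:
```python
from h import *
go([.461,.242,.143])
w=save('wrist','w5.png');t=save('top','t5.png');s=save('scene','s5.png')
go([.461,.242,.143])
def c(im,x,y,w,h,f,n):
    cv2.imwrite('pics/'+n,cv2.resize(im[y:y+h,x:x+w,::-1],None,fx=f,fy=f,interpolation=cv2.INTER_CUBIC))
c(s,335,175,130,130,5,'b1.png');c(t,200,170,130,130,5,'b2.png');c(w,255,250,140,150,4,'b3.png')
```

```text
t 7.03 pos [463.3 227.5 142.3] yaw_y 102.97 tilt [-0.0001 -0.0003] F [-0.66  0.77 -0.68] w 33.2 q6 -1.475
shift mm [-1.  14.6 -0.7]
t 7.17 pos [463.2 227.8 142.3] yaw_y 102.98 tilt [-0.0001 -0.0001] F [-0.65  0.89  0.29] w 33.3 q6 -1.475
shift mm [-1.  14.3 -0.7]
```

View pics/b1.png

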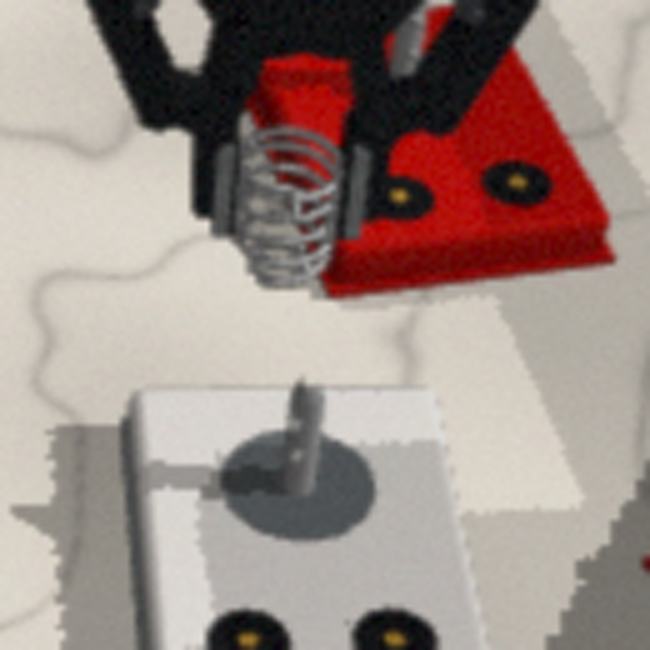

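View pics/b2.png

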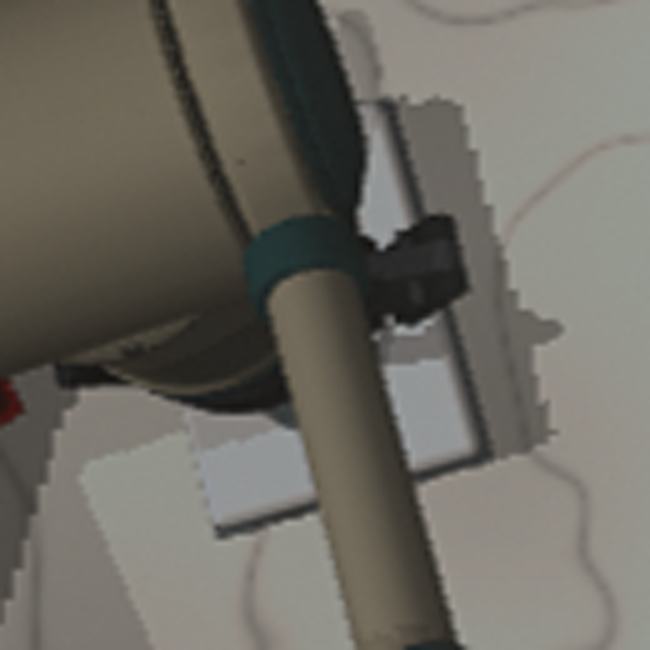

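View pics/w5.png

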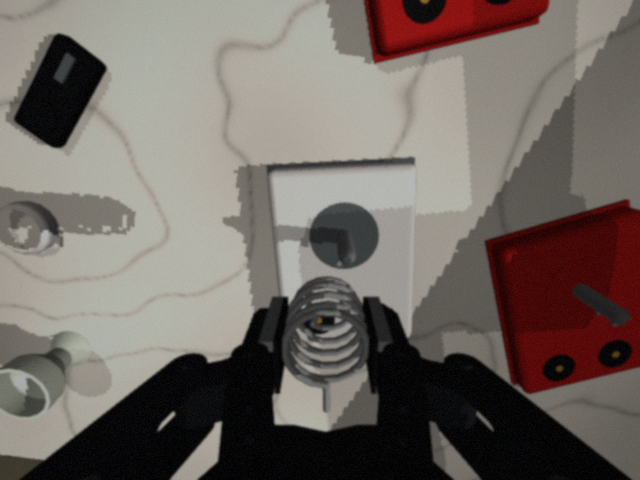

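View pics/b3.png

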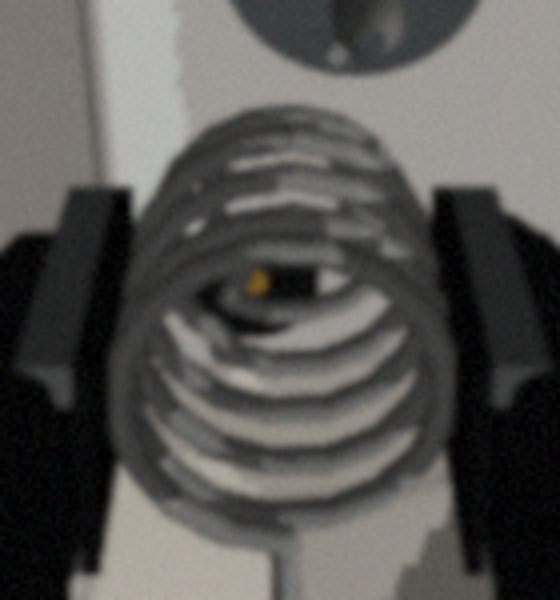

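Run:
```python
from h import *
im=cv2.imread('pics/w5.png');cv2.imwrite('pics/b4.png',cv2.resize(im[190:280,295:395],None,fx=7,fy=7,interpolation=cv2.INTER_CUBIC))
im=cv2.imread('pics/s0.png');cv2.imwrite('pics/b5.png',cv2.resize(im[245:280,375:415],None,fx=16,fy=16,interpolation=cv2.INTER_CUBIC))
x,R,_=pose()
for uv in [(325.6,348)]:
    p=wray(uv,x[2]+.028);print('spring ring in tool mm',R.T@(p-x)*1e3, p)
S=calibration('scene')
o=-np.array(S['world_to_cam'])[:3,:3].T@np.array(S['world_to_cam'])[:3,3];print('cam',o,np.degrees(np.arctan2(o[1]-.242,o[0]-.461)))
b=x+R@np.array([0,0,.0165]);print('bottom proj scene crop b1',(proj(S,b)-[335,175])*5, 'z',b[2])
t=np.array([.461,.242,.0]); print('tip proj b1',[(proj(S,t+[0,0,z])-[335,175])*5 for z in(.024,.074)])
print('disc wrist',wray((344,236),.024))
```

```text
spring ring in tool mm [  2.91905526   0.52392987 -27.99972328] [0.46024794 0.22764529 0.17029045]
cam [1.12677278 0.30119631 0.69851832] 5.081016906096963
bottom proj scene crop b1 [276.94627195 258.0330062 ] z 0.12579044618869537
tip proj b1 [array([296.60800962, 481.55211679]), array([308.50440178, 377.36494295])]
disc wrist [0.45832265 0.24204777 0.024     ]
```

View pics/b4.png

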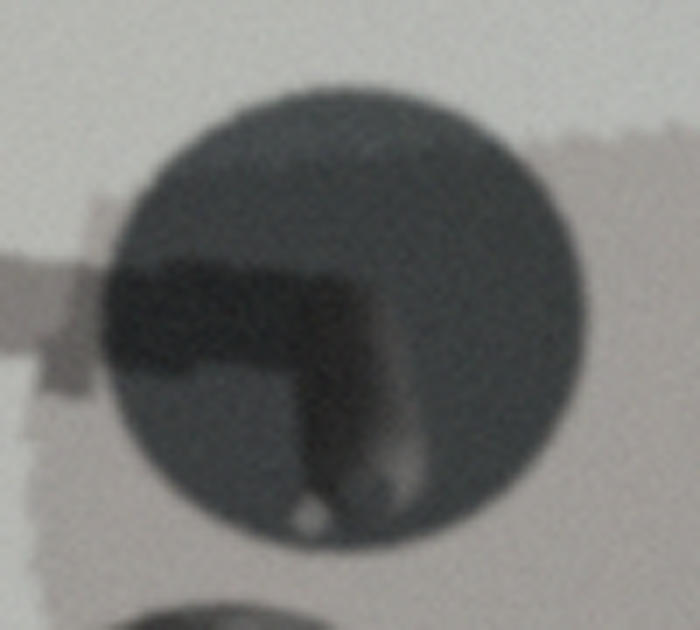

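View pics/b5.png

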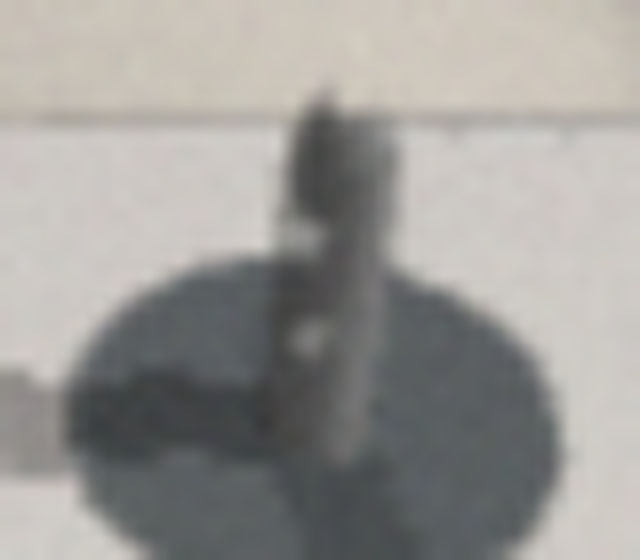

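Run:
```python
import cv2
im=cv2.imread('pics/s5.png');cv2.imwrite('pics/b6.png',cv2.resize(im[195:240,370:415],None,fx=14,fy=14,interpolation=cv2.INTER_CUBIC))
```

```text
(no output)
```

View pics/b6.png

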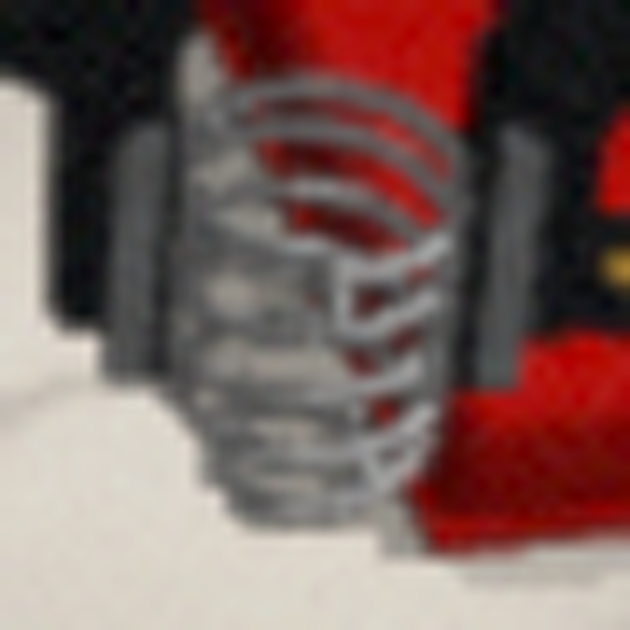

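drive_tool(
  targets=[0,0,0,0,12.5,0,0,0,0,10.3,0,0,0,0,0,0,10.3,0,0,0,0,0,0,10.4,0,0,15,0,0,0,0,0,0,22,0,0,0,0,0,0,0,0,0,0,0,0,0,0,0,0,0,0,0,0,0,0],
)

```text
clock: 8.18
position: [0.4609, 0.241, 0.1062]
ee_rot: [0.001, 0.156, 0.988, 0.001]
contact_force: [-0.7, -0.1, -0.5]
width: 0.0333
```

Run:
```python
from h import *
go([.461,.242,.09])
w=save('wrist','w6.png');s=save('scene','s6.png')
def c(im,x,y,w,h,f,n):
    cv2.imwrite('pics/'+n,cv2.resize(im[y:y+h,x:x+w,::-1],None,fx=f,fy=f,interpolation=cv2.INTER_CUBIC))
c(s,365,210,65,75,8,'c1.png');c(w,265,260,120,120,5,'c2.png')
```

```text
t 8.18 pos [460.9 241.  106.2] yaw_y 72.05 tilt [0.0018 0.0008] F [-0.7  -0.07 -0.55] w 33.3 q6 -0.91
shift mm [ 0.2  1.  16.2]
```

View pics/c1.png

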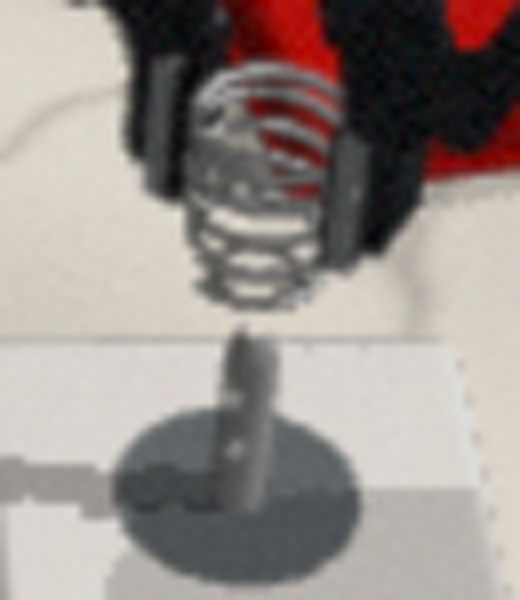

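View pics/c2.png

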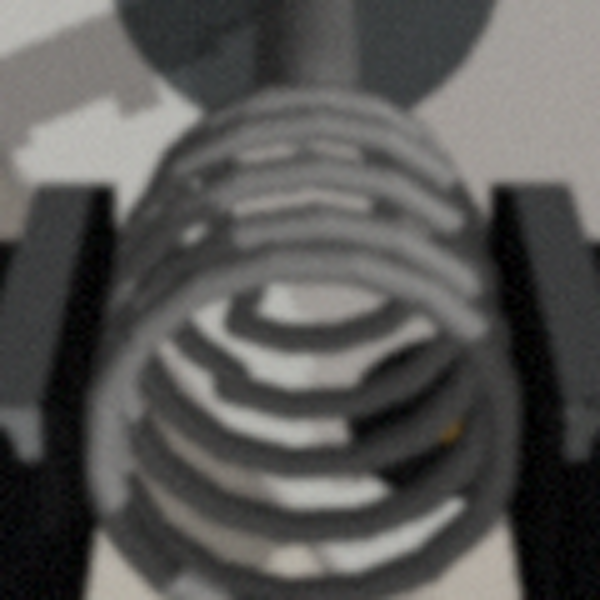

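drive_tool(
  targets=[0,0,0,-0.7,0.2,8,0,0,0,0,0,0,6,0,0,0,0,0,0,4,0,0,0,0,0,0,2,0,0,0,0,0,0,0,0,0,0,0,0,0,0,0],
)

```text
clock: 9.02
position: [0.4611, 0.2406, 0.0854]
ee_rot: [0.0, 0.156, 0.988, 0.0]
contact_force: [0.0, -0.4, -0.2]
width: 0.0334
```

Run:
```python
from h import *
go([.461,.242,.08])
w=save('wrist','w7.png');s=save('scene','s7.png')
def c(im,x,y,w,h,f,n):
    cv2.imwrite('pics/'+n,cv2.resize(im[y:y+h,x:x+w,::-1],None,fx=f,fy=f,interpolation=cv2.INTER_CUBIC))
c(s,365,210,65,75,8,'c3.png')
```

```text
t 9.03 pos [461.1 240.6  85.4] yaw_y 72.04 tilt [0.0003 0.0002] F [ 0.   -0.37 -0.2 ] w 33.4 q6 -0.91
shift mm [0.5 1.3 5.4]
```

View pics/c3.png

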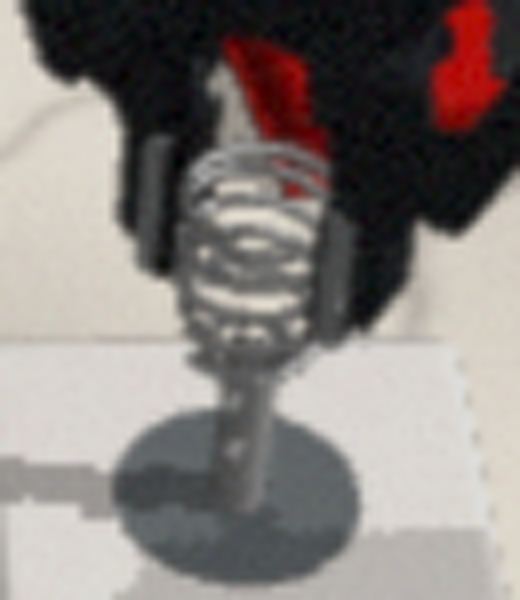

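The spring sits over the rod tip with no contact force. I'll continue gently.

drive_tool(
  targets=[0,0,0,0,0,2,0,0,0,0,0,0,2,0,0,0,0,0,0,0,0],
)

```text
clock: 9.5
position: [0.4608, 0.2405, 0.0811]
ee_rot: [-0.0, 0.156, 0.988, -0.0]
contact_force: [0.2, 1.0, -0.5]
width: 0.0334
```

drive_tool(
  targets=[0,0,0,0,0,1,0,0,0,0,0,0,1,0,0,0,0,0,0,0,0],
)

```text
clock: 9.88
position: [0.4609, 0.2406, 0.0792]
ee_rot: [-0.0, 0.156, 0.988, 0.0]
contact_force: [1.1, 0.8, -0.7]
width: 0.0332
```

drive_tool(
  targets=[0,0,0,0,0,1,0,0,0,0,0,0,1,0,0,0,0,0,0,0,0],
)

```text
clock: 10.25
position: [0.4609, 0.2406, 0.0772]
ee_rot: [-0.0, 0.156, 0.988, 0.0]
contact_force: [0.3, 0.7, -0.5]
width: 0.0336
```

drive_tool(
  targets=[0,0,0,0,0,1,0,0,0,0,0,0,1,0,0,0,0,0,0,0,0],
)

```text
clock: 10.62
position: [0.4609, 0.2405, 0.0752]
ee_rot: [-0.0, 0.156, 0.988, 0.0]
contact_force: [0.0, 1.2, -1.1]
width: 0.0333
```

drive_tool(
  targets=[0,0,0,0,0,1,0,0,0,0,0,0,0,0],
)

```text
clock: 10.88
position: [0.4609, 0.2406, 0.0742]
ee_rot: [-0.0, 0.156, 0.988, 0.0]
contact_force: [-0.2, 1.0, -0.8]
width: 0.0335
```

drive_tool(
  targets=[0,0,0,0,0,1,0,0,0,0,0,0,0,0],
)

```text
clock: 11.12
position: [0.4609, 0.2406, 0.0732]
ee_rot: [-0.0, 0.156, 0.988, 0.0]
contact_force: [0.7, 1.0, -0.3]
width: 0.0335
```

drive_tool(
  targets=[0,0,0,0,0.7,1,0,0,0,0,0,0,0,0,0,0,0,0,0,0,0],
)

```text
clock: 11.5
position: [0.4612, 0.2412, 0.0723]
ee_rot: [0.0, 0.156, 0.988, -0.0]
contact_force: [-0.3, -0.8, -0.2]
width: 0.0332
```

drive_tool(
  targets=[0,0,0,0,0,1,0,0,0,0,0,0,0,0],
)

```text
clock: 11.75
position: [0.4611, 0.2412, 0.0712]
ee_rot: [-0.0, 0.156, 0.988, -0.0]
contact_force: [0.3, -0.3, -0.7]
width: 0.0333
```

drive_tool(
  targets=[0,0,0,0,0,1,0,0,0,0,0,0,0,0],
)

```text
clock: 12.0
position: [0.4611, 0.2412, 0.0702]
ee_rot: [-0.0, 0.156, 0.988, -0.0]
contact_force: [-0.1, -0.0, -0.7]
width: 0.0331
```

drive_tool(
  targets=[0,0,0,0,0,1,0,0,0,0,0,0,0,0],
)

```text
clock: 12.25
position: [0.4611, 0.2412, 0.0692]
ee_rot: [-0.0, 0.156, 0.988, -0.0]
contact_force: [1.0, -0.0, -0.6]
width: 0.0331
```

Run:
```python
from h import *
go([.461,.242,.08])
w=save('wrist','w8.png');s=save('scene','s8.png')
def c(im,x,y,w,h,f,n):
    cv2.imwrite('pics/'+n,cv2.resize(im[y:y+h,x:x+w,::-1],None,fx=f,fy=f,interpolation=cv2.INTER_CUBIC))
c(s,370,220,50,60,10,'c4.png')
```

```text
t 12.25 pos [461.1 241.2  69.2] yaw_y 72.04 tilt [-0.0001 -0.    ] F [ 1.03 -0.04 -0.63] w 33.1 q6 -0.909
shift mm [  0.3   0.7 -10.8]
```

View pics/c4.png

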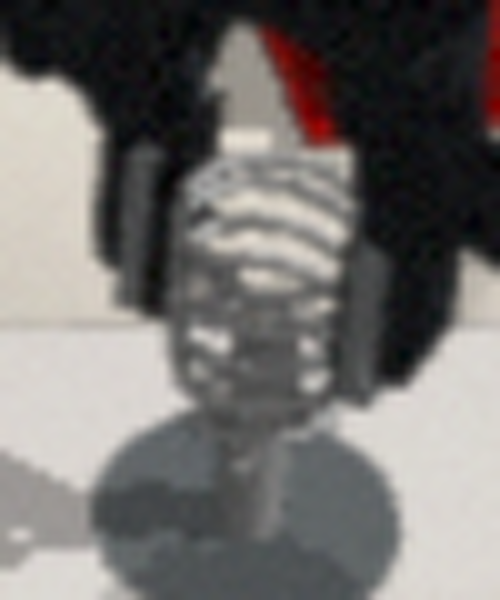

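drive_tool(
  targets=[0,0,0,0,0,1,0,0,0,0,0,0,0.8,0,0,0,0,0,0,0,0],
)

```text
clock: 12.72
position: [0.4611, 0.2412, 0.0674]
ee_rot: [-0.0, 0.156, 0.988, -0.0]
contact_force: [-0.1, -0.1, 0.1]
width: 0.0334
```

drive_tool(
  targets=[0,0,-4,0,0,0,0,0,0,-4,0,0,0,0,0,0,0,0,0,1,0,0,0,0,0,0,0,0],
)

```text
clock: 13.22
position: [0.4611, 0.2412, 0.0664]
ee_rot: [-0.0, 0.087, 0.996, -0.0]
contact_force: [0.1, 0.3, 0.2]
width: 0.0334
```

drive_tool(
  targets=[0,0,0,0,0,1,0,0,0,0,0,0,1,0,0,0,0,0,0,0,0],
)

```text
clock: 13.6
position: [0.4611, 0.2412, 0.0644]
ee_rot: [-0.0, 0.087, 0.996, -0.0]
contact_force: [0.2, 0.3, -0.1]
width: 0.033
```

drive_tool(
  targets=[0,0,0,0,0,1,0,0,0,0,0,0,1,0,0,0,0,0,0,0,0],
)

```text
clock: 13.98
position: [0.4611, 0.2413, 0.0624]
ee_rot: [0.0, 0.087, 0.996, 0.0]
contact_force: [0.4, 0.6, -0.3]
width: 0.0332
```

drive_tool(
  targets=[0,0,0,0,0,1,0,0,0,0,0,0,1,0,0,0,0,0,0,0,0],
)

```text
clock: 14.35
position: [0.4611, 0.2412, 0.0604]
ee_rot: [-0.0, 0.087, 0.996, 0.0]
contact_force: [0.2, 0.2, -0.3]
width: 0.0335
```

drive_tool(
  targets=[0,0,0,0,0,1,0,0,0,0,0,0,1,0,0,0,0,0,0,0,0],
)

```text
clock: 14.72
position: [0.461, 0.2411, 0.0584]
ee_rot: [-0.0, 0.087, 0.996, -0.0]
contact_force: [-0.1, -0.1, -0.2]
width: 0.0338
```

drive_tool(
  targets=[0,0,0,0,0,1,0,0,0,0,0,0,1,0,0,0,0,0,0,0,0],
)

```text
clock: 15.1
position: [0.4611, 0.2412, 0.0564]
ee_rot: [-0.0, 0.087, 0.996, -0.0]
contact_force: [0.0, 0.6, -0.4]
width: 0.0332
```

drive_tool(
  targets=[0,0,0,0,0,1.5,0,0,0,0,0,0,1.5,0,0,0,0,0,0,0,0],
)

```text
clock: 15.48
position: [0.461, 0.2412, 0.0533]
ee_rot: [-0.0, 0.087, 0.996, -0.0]
contact_force: [0.3, -0.1, 0.3]
width: 0.0331
```

drive_tool(
  targets=[0,0,0,0,0,1.5,0,0,0,0,0,0,1.5,0,0,0,0,0,0,0,0],
)

```text
clock: 15.85
position: [0.461, 0.2412, 0.0503]
ee_rot: [-0.0, 0.087, 0.996, -0.0]
contact_force: [0.1, -0.2, -0.6]
width: 0.0331
```

drive_tool(
  targets=[0,0,0,0,0,1.5,0,0,0,0,0,0,1.5,0,0,0,0,0,0,0,0],
)

```text
clock: 16.23
position: [0.461, 0.2412, 0.0473]
ee_rot: [-0.0, 0.087, 0.996, -0.0]
contact_force: [-0.1, -0.1, -1.2]
width: 0.0334
```

drive_tool(
  targets=[0,0,0,0,0,1.5,0,0,0,0,0,0,1.5,0,0,0,0,0,0,0,0],
)

```text
clock: 16.6
position: [0.461, 0.2412, 0.0444]
ee_rot: [-0.0, 0.087, 0.996, -0.0]
contact_force: [0.7, 0.5, 0.4]
width: 0.0329
```

drive_tool(
  targets=[0,0,0,0,0,1.5,0,0,0,0,0,0,0.5,0,0,0,0,0,0,0,0],
)

```text
clock: 16.98
position: [0.4611, 0.2412, 0.0425]
ee_rot: [-0.0, 0.087, 0.996, 0.0]
contact_force: [0.4, -0.0, -0.6]
width: 0.0334
```

drive_tool(
  targets=[0,0,0,0,0,1,0,0,0,0,0,0,0,0,0,0,0,0,0,0,0],
)

```text
clock: 17.35
position: [0.4612, 0.2412, 0.0415]
ee_rot: [0.0, 0.087, 0.996, 0.0]
contact_force: [-0.2, 1.1, -0.4]
width: 0.0335
```

drive_tool(
  targets=[0,0,0,0,0,1,0,0,0,0,0,0,0,0,0,0,0,0,0,0,0],
)

```text
clock: 17.73
position: [0.4612, 0.2412, 0.0407]
ee_rot: [0.0, 0.087, 0.996, 0.0]
contact_force: [-0.7, -0.1, 0.9]
width: 0.0333
```

drive_tool(
  targets=[0,0,0,0,0,1,0,0,0,0,0,0,0,0,0,0,0,0,0,0,0],
)

```text
clock: 18.1
position: [0.4612, 0.2413, 0.0396]
ee_rot: [0.0, 0.087, 0.996, 0.0]
contact_force: [-0.4, -0.0, 2.2]
width: 0.0333
```

Run:
```python
from h import *
go([.461,.242,.08])
w=save('wrist','w9.png');s=save('scene','s9.png')
def c(im,x,y,w,h,f,n):
    cv2.imwrite('pics/'+n,cv2.resize(im[y:y+h,x:x+w,::-1],None,fx=f,fy=f,interpolation=cv2.INTER_CUBIC))
c(s,370,230,50,60,10,'c5.png')
```

```text
t 18.1 pos [461.2 241.3  39.6] yaw_y 80.04 tilt [0.0002 0.0001] F [-0.38 -0.04  2.18] w 33.3 q6 -1.049
shift mm [  0.4   0.7 -40.4]
```

View pics/c5.png

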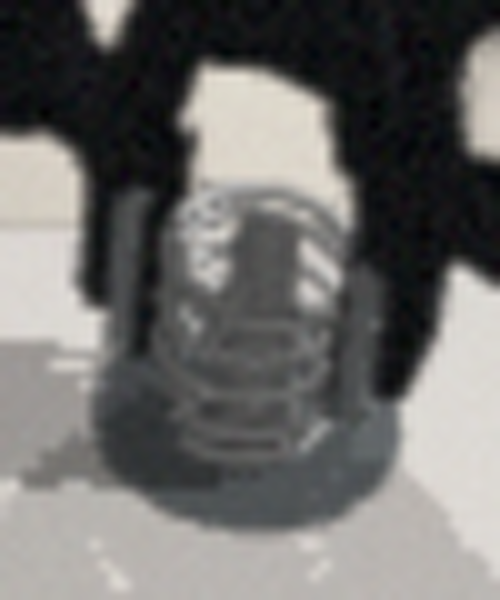

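Upward force begins at TCP z ≈ 40.5 mm, as the geometry predicts for the seat. I'll back off slightly and release.

drive_tool(
  targets=[0,0,0,0,0,-0.8,0,0,0,0,0,0,0,0,0,0,0,0,0,0,0.6,0,0,0,0,0,0,0.8,0,0,0,0,0,0,1,0,0,0,0,0,0,1,0,0,0,0,0,0,1],
)

```text
clock: 19.08
position: [0.4611, 0.2412, 0.0403]
ee_rot: [-0.0, 0.087, 0.996, 0.0]
contact_force: [0.2, -0.6, -0.4]
width: 0.0851
```

Run:
```python
from h import *
go([.461,.242,.08])
w=save('wrist','w10.png')
```

```text
t 19.07 pos [461.1 241.2  40.3] yaw_y 80.04 tilt [-0.      0.0001] F [ 0.17 -0.58 -0.42] w 85.1 q6 -1.049
shift mm [  0.3   0.7 -39.7]
```

View pics/w10.png

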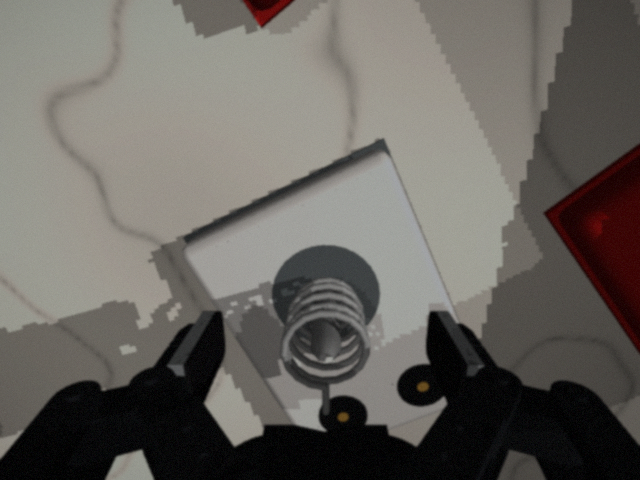

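The spring is free of the fingers and stands around the rod. I'll retreat straight up, back toward the base, and check.

drive_tool(
  targets=[0,0,0,0,0,-20,1,0,0,0,0,0,-40,1,0,0,0,0,0,-50,1,0,0,0,0,0,-40,1,0,0,0,50,20,0,1,0,0,0,50,20,0,1,0,0,0,40,20,0,1,0,0,0,0,0,0,1,0,0,0,0,0,0,1],
)

```text
clock: 20.25
position: [0.3341, 0.3245, 0.1904]
ee_rot: [0.001, 0.086, 0.996, -0.0]
contact_force: [0.0, -0.1, 0.4]
width: 0.0856
```

Run:
```python
from h import *
go([.461,.242,.08])
t=save('top','t11.png');s=save('scene','s11.png')
def c(im,x,y,w,h,f,n):
    cv2.imwrite('pics/'+n,cv2.resize(im[y:y+h,x:x+w,::-1],None,fx=f,fy=f,interpolation=cv2.INTER_CUBIC))
c(s,355,225,80,80,7,'d1.png');c(t,215,180,90,90,7,'d2.png')
S=calibration('scene')
print('exp top/bottom centre in d1',[(proj(S,np.array([.461,.242,z]))-[355,225])*7 for z in (.024,.0685,.074)])
```

```text
t 20.25 pos [334.1 324.5 190.4] yaw_y 80.09 tilt [ 0.0011 -0.0001] F [ 0.02 -0.08  0.38] w 85.6 q6 -0.776
shift mm [-139.1  -59.4  110.6]
exp top/bottom centre in d1 [array([275.25121347, 324.17296351]), array([290.01425985, 194.87997625]), array([291.90616249, 178.31092013])]
```

View pics/d1.png

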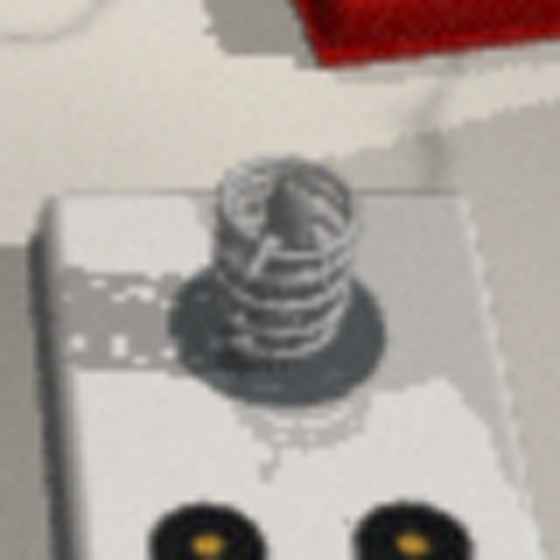

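View pics/s11.png

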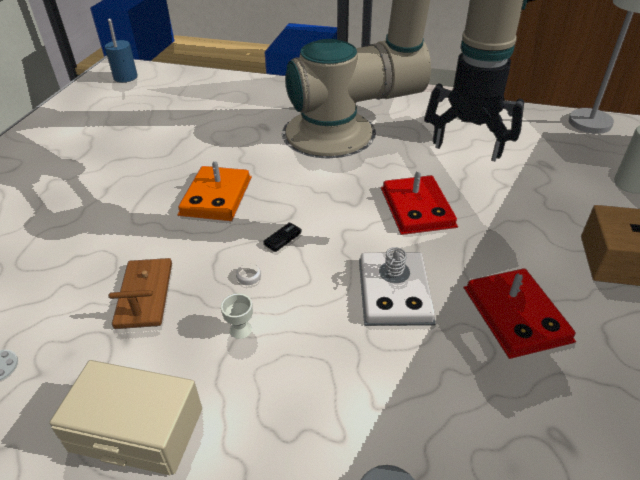

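Run:
```python
from h import *
go([.461,.242,.08]);print(sign_off())
```

```text
t 20.35 pos [334.6 324.1 190.3] yaw_y 79.99 tilt [ 0.0006 -0.0002] F [-0.08  1.6  -0.01] w 85.3 q6 -0.775
shift mm [-138.7  -58.9  110.4]
the job is handed in; nothing more can be done
None
```

I lifted the spring off the dowel and threaded it narrow end first over the white cradle's rod until it was home. I then let go, moved the arm clear and handed the job in at about 20 s; sign-off gives no verdict.

- **Lugs:** I estimated both lug angles from the pictures and turned the gap to them before pushing. It passed both without snagging, so no twisting under load was needed.
- **Seating:** On the way down the upward force stayed within sensor noise, about ±1 N. It rose to about 2 N only at the tool height expected for the seat.
- **Last checks:** In the final scene picture the spring stands upright around the rod. Its top ring is within about 1 px of where it should be, once the camera's own small offset is allowed for. The cup, dispenser and cap look unmoved, and the gripper is open and well clear.
- **Disagreement:** The cameras disagreed by 2–3 mm on where the spring and rod were. I settled this with a close look just above the rod tip, plus a 0.7 mm shift when a side force of about 1 N showed up.

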